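# Finish the date check of the spice caddy

## Task

We are checking the dates stamped under the spices with the phone's clip-on lens. The two shakers standing out on the worktop are done: set each of them down upright in an empty cell of the wooden caddy, one per cell, without dropping them. Then lift the spice jar (the one with the flat round cap) out of the caddy and present it to the lens: its base squarely facing the lens, centred in front of it and about 12 cm away; finish while still holding it there in the air, and leave everything else as it stands.

Things in the scene. Friction and masses are not known exactly. Their poses are not given: they have to be found in the camera images.
- caddy: Fixed wooden caddy, one row of four open cells along its y axis. Origin: centre of its underside, z up. 68 mm (x) x 254 mm (y), walls 6 mm thick, 34 mm tall, floor 6 mm thick. Cells 56 x 56 mm inside, centres at y = -93, -31, +31, +93 mm, x = 0. At the start one holds the spice jar, one a third shaker, two are empty.
- cell_a_floor (a point): Centre of the floor of one of the two caddy cells that stand empty at the start, on the top of the 6 mm floor (6 mm above the worktop). Cell inside 56 x 56 mm; its walls rise 28 mm above this point. It lies on a fixed thing; axes as the caddy's, z up.
- cell_b_floor (a point): Centre of the floor of one of the two caddy cells that stand empty at the start, on the top of the 6 mm floor (6 mm above the worktop). Cell inside 56 x 56 mm; its walls rise 28 mm above this point. It lies on a fixed thing; axes as the caddy's, z up.
- salt_shaker_mid (a point): Clear glass shaker with a domed grey cap, round, 44 mm in diameter, 90 mm tall, cap about 34 mm across over the top 16 mm; 0.07 to 0.14 kg. This point is on its axis, half-way up (45 mm above its base); z points along its axis to the cap. Stands loose on the worktop at the start; either empty cell will do for it.
- pepper_shaker_mid (a point): Clear glass shaker with a domed grey cap, round, 44 mm in diameter, 90 mm tall, cap about 34 mm across over the top 16 mm; 0.07 to 0.14 kg. This point is on its axis, half-way up (45 mm above its base); z points along its axis to the cap. Stands loose on the worktop at the start; either empty cell will do for it.
- chilli_shaker_mid (a point): Clear glass shaker with a domed grey cap, round, 44 mm in diameter, 90 mm tall, cap about 34 mm across over the top 16 mm; 0.07 to 0.14 kg. This point is on its axis, half-way up (45 mm above its base); z points along its axis to the cap. This third shaker already stands in a caddy cell and stays there.
- jar_mid (a point): Spice jar standing in a caddy cell: clear body with a printed label, at most 42 mm across and 96 mm tall, with a flat round gold-coloured cap 41 mm in diameter over its top 20 mm; 0.08 to 0.15 kg. This point is on its axis, half-way up (48 mm above its base); z points along its axis to the cap.
- jar_base (a point): Centre of the underside of the spice jar, 48 mm below jar_mid along the jar's axis; same axes: z points from the base to the cap.
- phone_stand: Fixed low aluminium stand, 105 mm (x) x 100 mm (y), on which a black phone (75 x 152 x 11 mm) leans back, screen up, its long side along the stand's y axis; its highest edge is 66 mm above the worktop. Origin at the worktop under its middle, x level away from the robot's side of the stand, z up.
- lens (a point): Centre of the front glass of the clip-on lens, a round black barrel with bright rim, 29 mm across, on the +y end of the phone, glass about 58 mm above the worktop. z is its viewing direction, square to the screen: up, 0.6 rad off vertical, leaning to the robot's side; x up the slope of the screen, y along the phone. Jar base belongs at z = 120 mm, x = y = 0, jar z axis parallel to this z.
- tea_light_mid (a point): Small round tea light in a metal cup, 38 mm in diameter, 15 mm tall, on the worktop behind the work; a bystander to be left alone. This point is at its centre, 7.5 mm up.
- peeler: Small green peeler lying on the worktop in front of the phone stand, 170 x 25 x 18 mm; a bystander to be left alone. Origin at the centre of its underside, x along its length.
There are look-alikes about, which are no part of the job. What is shaped like the part that bears pepper_shaker_mid but blue is not meant.

How it is judged (in metres and radians):
On the way, in this order (a step that is already met when the one before it is completed fails the run):
1. both loose shakers stand in the two empty cells, one in each, let go (((horizontal distance between salt_shaker_mid and cell_a_floor below 0.014 m and z of salt_shaker_mid in the frame of cell_a_floor between 0.04 and 0.05 m and angle between each of salt_shaker_mid, pepper_shaker_mid's own z axis and vertical below 0.12 rad and horizontal distance between pepper_shaker_mid and cell_b_floor below 0.014 m and z of pepper_shaker_mid in the frame of cell_b_floor between 0.04 and 0.05 m) or (horizontal distance between salt_shaker_mid and cell_b_floor below 0.014 m and z of salt_shaker_mid in the frame of cell_b_floor between 0.04 and 0.05 m and angle between each of salt_shaker_mid, pepper_shaker_mid's own z axis and vertical below 0.12 rad and horizontal distance between pepper_shaker_mid and cell_a_floor below 0.014 m and z of pepper_shaker_mid in the frame of cell_a_floor between 0.04 and 0.05 m)) and contact force between each of salt_shaker, pepper_shaker and the fingers below 0.1 N), for 0.2 s.
2. then the spice jar is lifted clear of the caddy in the gripper (height (world z) of jar_base above 0.06 m and contact force between spice_jar and the fingers above 0.5 N), for 0.1 s.
At the end, for the whole second after the job is handed in: Three shakers upright (0.12 rad) in the caddy, the two loose ones in the empty cells, one each, released, at rest. Jar held still by the fingers alone: base 85 to 155 mm from the lens along its view, within 25 mm sideways each way, axis within 0.21 rad of the view (all of step 1 and linear speed of each of salt_shaker, pepper_shaker, spice_jar below 0.03 m/s and z of jar_base in the frame of lens between 0.085 and 0.155 m and x of jar_base in the frame of lens between -0.025 and 0.025 m and y of jar_base in the frame of lens between -0.025 and 0.025 m and angle between the z axis of jar_mid and the z axis of lens, either way round below 0.21 rad and angle between jar_mid's own z axis and vertical below 1 rad and contact force between spice_jar and the fingers above 0.8 N and angular speed of spice_jar below 0.2 rad/s and contact force between spice_jar and caddy below 0.1 N and contact force between spice_jar and phone_stand below 0.1 N and horizontal distance between chilli_shaker_mid and caddy below 0.105 m and angle between chilli_shaker_mid's own z axis and vertical below 0.12 rad and height (world z) of chilli_shaker_mid below 0.06 m); the arm keeps its last pose, push and grip.
It fails at once if a shaker is let go in the air (its base more than 30 mm above the worktop) ((height (world z) of salt_shaker_mid above 0.075 m and contact force between salt_shaker and the fingers below 0.05 N) or (height (world z) of pepper_shaker_mid above 0.075 m and contact force between pepper_shaker and the fingers below 0.05 N)).
It fails at once if the spice jar is let go in the air or dropped (height (world z) of jar_base above 0.04 m and contact force between spice_jar and the fingers below 0.05 N).
It fails at once if the third shaker is taken out of its cell or knocked over (distance of chilli_shaker_mid from where it was at the start of the episode above 0.03 m or angle between chilli_shaker_mid's own z axis and vertical above 0.5 rad).
It fails at once if the tea light is disturbed (distance of tea_light_mid from where it was at the start of the episode above 0.03 m).
It fails at once if the peeler is disturbed (distance of peeler from where it was at the start of the episode above 0.03 m).
It also fails if it takes over 64 s, if anything falls off the work surface, if the arm or the gripper's body presses on something with over 40 N, if the wrist force passes 120 N, or if a joint passes its speed limit or range.

## Robot

A 7-joint arm with a two-finger parallel gripper is mounted at the origin on the work surface; the furniture and walls round the work are solid. World frame = base frame: x ahead of the robot, y to its left, z up, the work surface at z = 0. Lengths are in mm, angles in degrees, forces in N, time in s.
With the tool pointing down it reaches from about 425 to 825 mm from the base axis. Payload 3.6 kg.
Tool frame: the origin (TCP) lies on the centre line of the jaws, within the pads' length; the fingertips stand bot.tips_ahead ahead of it and the grasp point (between the pads) lies 3 mm ahead of it (bot.tips_ahead is the distance from the TCP to the fingertips, in mm); z points along the fingers, y is the line along which they close (so a half turn about z gives the same grasp; the last joint's range is limited). The gripper opens to 93 mm and grips with 3 to 60 N. Pads are 15 mm wide; open, the fingers measure 128 mm over their backs; the gripper's body (75 mm by 188 mm) begins 65 mm behind the grasp point.
Start: joints at [-65.976, 35.231, -0.722, 81.555, 0.464, 63.22, -2.315], TCP at [280.232, 586.459, 240.64] pointing down, gripper open.
Joint ranges: [-178.69, 178.69], [-17.37, 117.87], [-77.05, 75.6], [15.02, 138.74], [-78.02, 258.01], [0.78, 113.62], [-162.83, 162.83]. Speed limits (degrees/s): [159.86, 159.86, 180, 180, 180, 180, 180].

## Interface

Orientations are given as [roll, pitch, yaw] about the fixed x, y, z axes, in that order (R = Rz(yaw) Ry(pitch) Rx(roll)).
In Python, from plant import bot, imaging, spotter gives the robot as it stands.
- The arm moves only by the tool move_arm, never from a script. Its argument "deltas" is a list of rows, each an object with "fingers": the opening, from 0 (shut) to 1 (fully open); "dp": the shift along the tool's x, y, z in mm, a list of three; "angular": the turn, a rotation vector about the tool's x, y, z in rad, a list of three. In form: [{"fingers": fingers, "dp": [tx, ty, tz], "angular": [wx, wy, wz]}, ...]. A call has 1 to 5 rows; each row is the pose to reach, as a shift and turn from the pose commanded when the call began, along the tool's axes at that moment; what a row does not reach only later rows make up. A row lasts 1/8 s, in which the tool goes at most 62.5 mm and 10.7 degrees, less where a joint would pass 70% of its speed; a pose out of reach is approached as far as the arm can. A call with a gripper value outside its range is refused whole. The fingers move at their own pace and stop on an object; "force" is the grip in N (left out, the last holds). Time passes only in rows, so rows that repeat a pose let the fingers close. It gives the time, the measured TCP pose, the force, the opening and the grip force at its end, in the units of the state.
- bot.sense(): the state, without advancing time (a new reading comes with each control period).
- imaging.grab_frame(name): name is "scene" or "top"; returns a dict with "image" (384x512x3 uint8, red, green, blue), "z_map" (384x512 float32, mm along the optical axis (not along the pixel's ray), 0 where there is no reading), "fx", "fy", "cx", "cy" (pixels), "origin" and "rotation" of the camera in the world. Camera axes: x right, y down, z forward; pixel columns grow to the right and rows downward; lengths in mm; the calibration is good to about 2 mm. A picture is of the moment at which its call begins.
- bot.hand_in(): hands the job in; it is judged then, once.
Trained networks look in the newest picture that a camera, given by its name, has taken for a name from the list of things; names that differ only in an ending like _2 or _b are one class to them, and where a whole thing is asked for, a point or a joint stands for the part that bears it (a point fixed in the world has none). Each returns a list of dicts, best first, with "p" (0 to 1); they miss things now and then, are a little off and sometimes report something else, mostly with a low value. They report only what shows in the picture. A call takes as long as a camera call. They do not tell look-alikes from the thing itself.
- spotter.recognise(camera, label): "centre" ([column, row] in pixels, amid what is visible of it).
The state is a dict: "clock": time; "joint_positions": joint angles; "qd": joint speeds; "joint_torque": joint torques, N m; "tcp_pos": TCP position; "orientation": TCP orientation; "wrist_force": force on the tool from outside, world axes, zero at the start; "ft_torque": the same for the moment, N m; "gripper_width": opening from 0.0 (shut) to 1.0 (fully open); "gripper_force": force on a finger pad.
Only numpy, scipy, OpenCV 4.12 (cv2) and the standard library are available. Lean on these libraries where they do the work, as an engineer would, in place of code of your own. Each camera call takes 0.05 s, during which the arm holds its last target. There are 200 camera calls.

## Working session

There is one attempt and no reset: what is moved stays moved. The work goes in short steps, Python scripts to look and compute and a tool call to move; the robot and the scene stay as the last step left them, time stands still between calls to the robot, and variables do not carry over. Pictures are saved under pics/ and viewed, at most 10 in all, crops included, and the job is handed in when it is done.

Besides the shell and the picture viewer there is one more tool, called after "Call:" by a JSON object that holds its "api" and its "payload", one argument or row to a line. move_arm: Moves the arm, as the interface text tells. Its arguments: {"type":"object","properties":{"deltas":{"type":"array"},"force":{"type":"number"}},"required":["deltas"]}

```bash
mkdir -p pics; ls; cat > h.py <<'E'
import numpy as np, cv2
from plant import bot, imaging, spotter
from scipy.spatial.transform import Rotation as R
def px2w(f,u,v,z=None,plane=None):
    d=np.array([(u-f['cx'])/f['fx'],(v-f['cy'])/f['fy'],1.0]); Rm=np.array(f['rotation']); o=np.array(f['origin'])
    w=Rm@d
    return o+w*(z if plane is None else (plane-o[2])/w[2])
def cloud(f):
    v,u=np.mgrid[0:384,0:512]; z=f['z_map']
    c=np.stack([(u-f['cx'])/f['fx']*z,(v-f['cy'])/f['fy']*z,z],-1)
    p=c@np.array(f['rotation']).T+np.array(f['origin']); p[z==0]=np.nan
    return p
E
python3 - <<'E'
from h import *
print(bot.sense(), bot.tips_ahead)
for c in ['scene','top']:
    f=imaging.grab_frame(c); cv2.imwrite(f'pics/{c}0.png',f['image'][:,:,::-1]); np.savez(f'{c}0.npz',**f)
    print(c,f['origin'],f['fx'])
    P=cloud(f)
    for l in ['salt_shaker_mid','pepper_shaker_mid','chilli_shaker_mid','jar_mid','caddy','lens','phone_stand','tea_light_mid','peeler','cell_a_floor']:
        try:
            for d in spotter.recognise(c,l)[:4]:
                u,v=d['centre']; print(l,round(d['p'],2),np.round([u,v]),np.round(P[int(v),int(u)]))
        except Exception as e: print(l,e)
E
```

```text
pics
{'clock': 0.0, 'joint_positions': array([-65.97447446,  35.28902412,  -0.72054627,  81.63935775,
         0.46651835,  63.21998822,  -2.31668591]), 'qd': array([ 0.03468573,  0.038363  , -0.05745211, -0.05143187, -0.03867891,
       -0.05480424,  0.09426838]), 'joint_torque': array([ 4.42145883e-04, -4.58932972e+01,  2.09139897e-01, -1.65742189e+01,
       -6.10475382e-02,  2.03734328e-02,  2.15942136e-04]), 'tcp_pos': array([279.98835282, 585.79964794, 239.4951619 ]), 'orientation': array([-1.79854641e+02,  5.57225241e-03,  1.54457209e+02]), 'wrist_force': array([-0.67857178, -0.62501832, -0.38637629]), 'ft_torque': array([-0.00492914,  0.07104015, -0.0167522 ]), 'gripper_force': 0.0, 'gripper_width': 0.9997227480055477} 22.0
scene [-262.69844283  765.73929504  931.23567031] 453.7932786407651Traceback (most recent call last):
  File "<stdin>", line 6, in <module>
  File "h.py", line 11, in cloud
    p=c@np.array(f['rotation']).T+np.array(f['origin']); p[z==0]=np.nan
      ~~~~~~~~~~~~~~~~~~~~~~~~~~~^~~~~~~~~~~~~~~~~~~~~~
ValueError: operands could not be broadcast together with shapes (384,512) (3,)
```

```bash
sed -i "s/np.array(f\['rotation'\])/R.from_euler('xyz',f['rotation'],degrees=True).as_matrix()/g" h.py
python3 - <<'E'
from h import *
for c in ['scene','top']:
    f=imaging.grab_frame(c); cv2.imwrite(f'pics/{c}0.png',f['image'][:,:,::-1]); np.savez(f'{c}0.npz',**f)
    print(c,f['origin'],f['rotation'],f['fx'])
    P=cloud(f)
    for l in ['salt_shaker_mid','pepper_shaker_mid','chilli_shaker_mid','jar_mid','caddy','lens','phone_stand','tea_light_mid','peeler','cell_a_floor']:
        try:
            for d in spotter.recognise(c,l)[:4]:
                u,v=d['centre']; print(l,round(d['p'],2),np.round([u,v]),np.round(P[int(v),int(u)]))
        except Exception as e: print(l,e)
E
```

```text
scene [-262.69844283  765.73929504  931.23567031] [-1.27517895e+02  9.56313522e-02 -1.31490428e+02] 453.7932786407651
salt_shaker_mid 0.63 [305. 210.] [453. -75.  42.]
pepper_shaker_mid 0.75 [285. 182.] [ 595. -126.   53.]
pepper_shaker_mid 0.55 [268. 189.] [597. -51.  56.]
chilli_shaker_mid 0.87 [180. 230.] [605. 283.  74.]
jar_mid 0.88 [218. 214.] [569. 170.  90.]
jar_mid 0.5 [230. 182.] [769. -30.   6.]
jar_mid 0.2 [310. 161.] [ 643. -302.   38.]
caddy 0.97 [209. 233.] [605. 186.   5.]
lens 0.49 [296. 162.] [ 650. -240.   57.]
lens 0.27 [304. 208.] [456. -77.  51.]
phone_stand 0.62 [308. 158.] [ 653. -301.   46.]
tea_light_mid 0.4 [232. 181.] [764. -35.   7.]
peeler 0.55 [354. 190.] [ 440. -303.   15.]
cell_a_floor 0.56 [200. 231.] [627. 200.   6.]
top [ 532.91516913    7.54635749 1205.46743194] [-176.46689321    0.70225195  -90.09809676] 416.261454555036
salt_shaker_mid 0.44 [301. 236.] [481. -79.  83.]
pepper_shaker_mid 0.55 [289. 188.] [607. -48.  85.]
pepper_shaker_mid 0.53 [320. 192.] [ 599. -134.   86.]
chilli_shaker_mid 0.57 [169. 183.] [624. 275.  94.]
jar_mid 0.8 [216. 194.] [591. 147. 102.]
caddy 0.86 [204. 197.] [586. 187.  34.]
phone_stand 0.55 [380. 168.] [ 667. -303.   50.]
tea_light_mid 0.58 [281. 133.] [772. -29.   9.]
peeler 0.84 [383. 244.] [ 452. -316.   16.]
cell_a_floor 0.51 [197. 189.] [613. 215.   5.]
cell_a_floor 0.29 [214. 196.] [588. 149. 104.]
```

View pics/scene0.png

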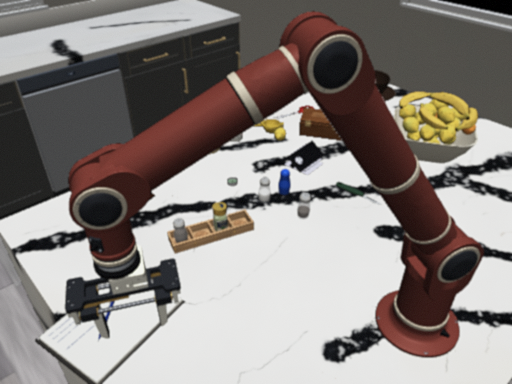

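View pics/top0.png

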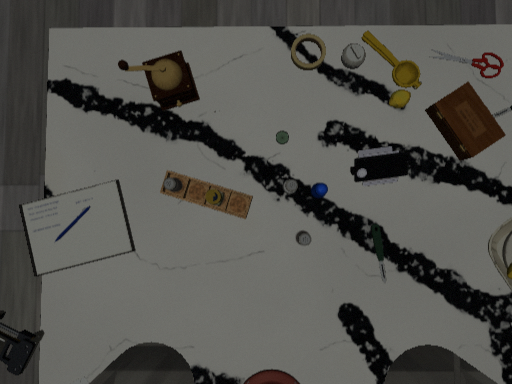

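```bash
python3 - <<'E'
from h import *
def L(c): return dict(np.load(f'{c}0.npz'))
T=cloud(L('top')); S=cloud(L('scene')); I=L('top')['image']
print('table z',np.nanmedian(T[250:260,200:280,2]),np.nanmedian(S[240:260,270:300,2]))
for n,xy,zmin in [('near',(479,-78),77),('far',(607,-50),77),('blue',(599,-134),77),('chilli',(622,275),83),('jar',(590,147),95),('tea',(770,-30),10)]:
    for nm,P in (('T',T),('S',S)):
        m=(np.hypot(P[...,0]-xy[0],P[...,1]-xy[1])<45)&(P[...,2]>zmin)
        Q=P[m]; 
        if len(Q)<3: print(n,nm,len(Q)); continue
        r=cv2.minEnclosingCircle(Q[:,:2].astype(np.float32))
        print(n,nm,len(Q),Q.mean(0).round(1),'zmax',Q[:,2].max().round(),'circ',np.round(r[0],1),round(r[1],1))
m=(T[...,2]>28)&(T[...,2]<40)&(np.hypot(T[...,0]-585,T[...,1]-187)<150)
r=cv2.minAreaRect(T[m][:,:2].astype(np.float32)); print('caddy',m.sum(),r, T[m].mean(0))
m=(S[...,2]>28)&(S[...,2]<37)&(np.hypot(S[...,0]-585,S[...,1]-187)<150)
r=cv2.minAreaRect(S[m][:,:2].astype(np.float32)); print('caddyS',m.sum(),r)
# phone
m=(T[...,2]>25)&(np.hypot(T[...,0]-655,T[...,1]+300)<120); Q=T[m]
bl=(I[m].sum(1)<120); Q=Q[bl]; c=Q.mean(0)
A=np.c_[Q[:,:2],np.ones(len(Q))]
for _ in range(5):
    k=np.linalg.lstsq(A,Q[:,2],rcond=None)[0]; g=abs(A@k-Q[:,2])<4; A,Q=A[g],Q[g]
n=np.array([-k[0],-k[1],1]);n/=np.linalg.norm(n); print('phone n',n,'tilt',np.arccos(n[2]),len(Q),Q.mean(0),cv2.minAreaRect(Q[:,:2].astype(np.float32)))
big=lambda c,u0,u1,v0,v1,s: cv2.resize(L(c)['image'][v0:v1,u0:u1,::-1],None,fx=s,fy=s,interpolation=cv2.INTER_CUBIC)
a=big('top',340,420,130,200,5); b=big('scene',270,350,130,200,5)
cv2.imwrite('pics/c1.png',np.hstack([a,b]))
np.set_printoptions(linewidth=200,suppress=True)
print(T[160:186:2,350:376:2,2].round())
E
```

```text
table z 0.2626715114217859 0.6088998374187895
near T 3098 [461.6 -71.  967.4] zmax 1031.0 circ [461.6 -80.2] 31.0
near S 70 [463.8 -85.6  83.9] zmax 93.0 circ [466.5 -88. ] 17.4
far T 118 [616.7 -57.1  86. ] zmax 94.0 circ [617.2 -57.1] 16.8
far S 62 [609.4 -51.9  84. ] zmax 91.0 circ [610.8 -52.4] 17.6
blue T 123 [ 606.5 -137.1   85.6] zmax 94.0 circ [ 607.2 -137.8] 16.8
blue S 55 [ 599.5 -131.9   84.7] zmax 91.0 circ [ 602.5 -134.6] 15.7
chilli T 121 [621.7 272.1  91.3] zmax 100.0 circ [622.1 273.5] 17.3
chilli S 85 [614.2 277.2  90.3] zmax 98.0 circ [615.6 276.2] 16.0
jar T 190 [585.8 152.7 102.8] zmax 109.0 circ [586.1 153. ] 20.8
jar S 124 [580.  156.5 102.1] zmax 107.0 circ [582.  155.1] 22.0
tea T 41 [761.2 -36.3  12.6] zmax 19.0 circ [761.3 -34.8] 19.3
tea S 34 [760.1 -33.5  13.1] zmax 17.0 circ [759.  -33.6] 22.3
caddy 606 ((595.6570434570312, 182.36830139160156), (253.87255859375, 67.95984649658203), 72.84709167480469) [595.44440565 181.97256081  34.20939361]
caddyS 549 ((590.4191284179688, 183.46359252929688), (254.5606231689453, 73.26081848144531), 72.93280029296875)
phon
[... 234 characters left out ...]
3. 62. 65. 69. 62. 61. 64. 62. 63. 56.]
 [ 1.  1. 56. 59. 60. 61. 59. 60. 56. 57. 58. 59. 61.]
 [ 1.  0. 52. 56. 55. 58. 56. 56. 54. 54. 56. 52. 53.]
 [ 3. 39. 43. 53. 53. 53. 53. 50. 54. 49. 49. 50. 48.]
 [-1. 50. 44. 52. 58. 61. 65. 64. 49. 50. 45. 46. 44.]
 [ 5. 50. 52. 51. 61. 64. 60. 62. 60. 43. 45. 42. 46.]
 [ 2. 50. 47. 48. 57. 53. 57. 60. 63. 43. 43. 42. 41.]
 [-0. 43. 42. 40. 59. 56. 55. 52. 36. 33. 38. 36. 35.]
 [-4. -1. 27. 37. 37. 50. 47. 32. 36. 34. 35. 30. 32.]
 [ 1. -0. 25. 39. 30. 29. 30. 33. 30. 30. 30. 31. 27.]
 [-1.  0. -0. 25. 30. 29. 28. 22. 17. 19. 20. 25. 24.]
 [-2.  1.  1. -1.  1.  2.  1. 21. 25. 23.  7.  5.  7.]
 [ 0. -0. -1.  4.  3.  1.  5.  5.  6.  2.  7.  5.  3.]]
```

View pics/c1.png

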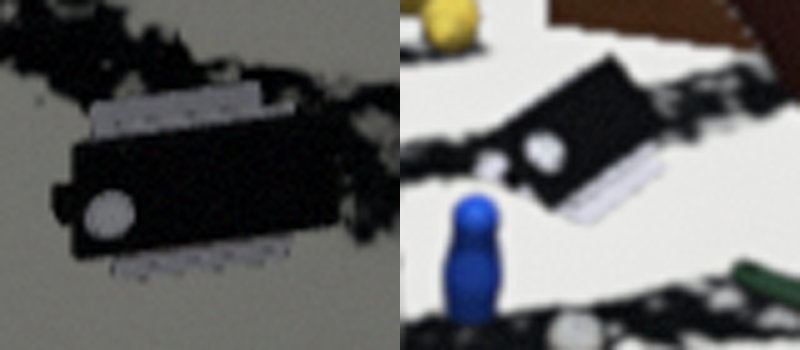

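```bash
python3 - <<'E'
from h import *
def L(c): return dict(np.load(f'{c}0.npz'))
ft,fs=L('top'),L('scene'); T=cloud(ft); S=cloud(fs)
P=T; m=(np.hypot(P[...,0]-475,P[...,1]+80)<50)&(P[...,2]>77)&(P[...,2]<110); Q=P[m]
print('near',len(Q),Q.mean(0),cv2.minEnclosingCircle(Q[:,:2].astype(np.float32)))
for f,(u0,u1,v0,v1) in ((ft,(354,370,164,182)),(fs,(291,307,153,168))):
    g=cv2.cvtColor(f['image'],cv2.COLOR_RGB2GRAY)[v0:v1,u0:u1]; m=cv2.moments((g>100).astype(np.uint8),True)
    u,v=u0+m['m10']/m['m00'],v0+m['m01']/m['m00']; print(m['m00'],u,v,px2w(f,u,v,plane=58))
    P=cloud(f)[v0:v1,u0:u1][g>100]; print(np.nanmean(P,0),np.nanmedian(P,0))
s=bot.sense(); M=R.from_euler('xyz',s['orientation'],degrees=True).as_matrix(); print(M.round(3), s['clock'])
# caddy x dir angle
a=np.deg2rad(72.9); y=np.array([np.cos(a),np.sin(a),0]); x=np.array([np.sin(a),-np.cos(a),0])
for k in (-93,-31,31,93): print(k,(np.array([595.7,182.4,0])+k*y).round(1))
E
```

```text
near 119 [472.00280919 -91.04260757  85.523793  ] ((472.0036315917969, -91.39750671386719), 16.79096794128418)
39.0 361.7692307692308 172.76923076923077 [ 650.64400966 -252.89173989   58.        ]
[ 650.74355345 -253.14183344   56.89414774] [ 650.42405323 -253.16382882   57.79306092]
53.0 297.62264150943395 160.1320754716981 [ 648.84128192 -246.98242793   58.        ]
[ 653.29793551 -251.67911902   54.1002042 ] [ 650.80193068 -250.5021981    56.28672607]
[[-0.902  0.431 -0.   ]
 [ 0.431  0.902 -0.   ]
 [ 0.    -0.    -1.   ]] 1.15
-93 [568.4  93.5   0. ]
-31 [586.6 152.8   0. ]
31 [604.8 212.    0. ]
93 [623.  271.3   0. ]
```

```bash
cat >> h.py <<'E'
import json
from scipy.spatial.transform import Slerp
def pose_down(yang):  # tool down, tool y at heading yang (deg)
    a=np.deg2rad(yang); y=np.array([np.cos(a),np.sin(a),0]); z=np.array([0,0,-1.]); return R.from_matrix(np.c_[np.cross(y,z),y,z])
def plan(wps,fing,step=58,sdeg=9.5):
    """wps: list of (pos, R or None, extra rows); prints calls of <=5 rows"""
    s=bot.sense(); p=np.array(s['tcp_pos']); r=R.from_euler('xyz',s['orientation'],degrees=True)
    print('at',p.round(1),s['orientation'].round(1),'t',round(s['clock'],2),'w',round(s['gripper_width'],3),'gf',round(s['gripper_force'],1))
    rows=[]
    for q,rr,hold in wps:
        q=np.array(q,float); rr=r if rr is None else rr
        ang=np.rad2deg((r.inv()*rr).magnitude()); n=max(1,int(np.ceil(max(np.linalg.norm(q-p)/step,ang/sdeg))))
        sl=Slerp([0,1],R.concatenate([r,rr]))
        rows+=[(p+(q-p)*t,sl(t)) for t in np.linspace(0,1,n+1)[1:]]+[(q,rr)]*hold
        p,r=q,rr
    p0=np.array(s['tcp_pos']); r0=R.from_euler('xyz',s['orientation'],degrees=True)
    for i in range(0,len(rows),5):
        out=[]
        for q,rr in rows[i:i+5]:
            d=np.round(r0.inv().apply(q-p0),0 if len(rows)>3 else 1); w=np.round((r0.inv()*rr).as_rotvec(),3)
            out.append({"fingers":fing,"dp":d.tolist(),"angular":(w+0.).tolist()})
        print(json.dumps(out))
        r00=r0; r0=r00*R.from_rotvec(w); p0=p0+r00.apply(d)
E
python3 - <<'E'
from h import *
plan([((471,-91,180),pose_down(-17.1),1)],0.9)
E
```

```text
at [280.2 586.5 240.6] [-180.    -0.   154.5] t 1.15 w 0.998 gf 0.0
[{"fingers": 0.9, "dp": [-36.0, -41.0, 5.0], "angular": [0.0, 0.0, 0.109]}, {"fingers": 0.9, "dp": [-71.0, -81.0, 9.0], "angular": [0.0, 0.0, 0.219]}, {"fingers": 0.9, "dp": [-107.0, -122.0, 14.0], "angular": [0.0, 0.0, 0.328]}, {"fingers": 0.9, "dp": [-143.0, -163.0, 19.0], "angular": [0.0, 0.0, 0.438]}, {"fingers": 0.9, "dp": [-179.0, -203.0, 23.0], "angular": [0.0, 0.0, 0.547]}]
[{"fingers": 0.9, "dp": [-52.0, -17.0, 5.0], "angular": [0.0, 0.0, 0.11]}, {"fingers": 0.9, "dp": [-103.0, -33.0, 10.0], "angular": [0.0, 0.0, 0.219]}, {"fingers": 0.9, "dp": [-155.0, -49.0, 14.0], "angular": [0.0, 0.0, 0.329]}, {"fingers": 0.9, "dp": [-207.0, -65.0, 19.0], "angular": [0.0, 0.0, 0.438]}, {"fingers": 0.9, "dp": [-258.0, -82.0, 24.0], "angular": [0.0, 0.0, 0.548]}]
[{"fingers": 0.9, "dp": [-52.0, 14.0, 4.0], "angular": [0.0, 0.0, 0.109]}, {"fingers": 0.9, "dp": [-105.0, 27.0, 9.0], "angular": [0.0, 0.0, 0.219]}, {"fingers": 0.9, "dp": [-157.0, 40.0, 14.0], "angular": [0.0, 0.0, 0.328]}, {"fingers": 0.9, "dp": [-157.0, 40.0, 14.0], "angular": [0.0, 0.0, 0.328]}]
```

Call:
{"api": "move_arm", "payload": {
  "deltas": [
    {"fingers": 0.9, "dp": [-36, -41, 5], "angular": [0, 0, 0.109]},
    {"fingers": 0.9, "dp": [-71, -81, 9], "angular": [0, 0, 0.219]},
    {"fingers": 0.9, "dp": [-107, -122, 14], "angular": [0, 0, 0.328]},
    {"fingers": 0.9, "dp": [-143, -163, 19], "angular": [0, 0, 0.438]},
    {"fingers": 0.9, "dp": [-179, -203, 23], "angular": [0, 0, 0.547]}
  ]
}}

```text
clock: 1.78
tcp_pos: [354.7, 324.5, 217.8]
orientation: [179.9, -0.0, 122.9]
wrist_force: [1.3, 0.2, 0.1]
gripper_width: 0.902
gripper_force: 0.0
```

Call:
{"api": "move_arm", "payload": {
  "deltas": [
    {"fingers": 0.9, "dp": [-52, -17, 5], "angular": [0, 0, 0.11]},
    {"fingers": 0.9, "dp": [-103, -33, 10], "angular": [0, 0, 0.219]},
    {"fingers": 0.9, "dp": [-155, -49, 14], "angular": [0, 0, 0.329]},
    {"fingers": 0.9, "dp": [-207, -65, 19], "angular": [0, 0, 0.438]},
    {"fingers": 0.9, "dp": [-258, -82, 24], "angular": [0, 0, 0.548]}
  ]
}}

```text
clock: 2.4
tcp_pos: [427.3, 63.8, 194.0]
orientation: [179.9, -0.0, 91.5]
wrist_force: [0.3, -0.2, 0.1]
gripper_width: 0.903
gripper_force: 0.0
```

Call:
{"api": "move_arm", "payload": {
  "deltas": [
    {"fingers": 0.9, "dp": [-52, 14, 4], "angular": [0, 0, 0.109]},
    {"fingers": 0.9, "dp": [-105, 27, 9], "angular": [0, 0, 0.219]},
    {"fingers": 0.9, "dp": [-157, 40, 14], "angular": [0, 0, 0.328]},
    {"fingers": 0.9, "dp": [-157, 40, 14], "angular": [0, 0, 0.328]}
  ]
}}

```text
clock: 2.9
tcp_pos: [471.9, -95.6, 179.9]
orientation: [179.8, 0.2, 72.4]
wrist_force: [0.7, 0.3, -1.2]
gripper_width: 0.898
gripper_force: 0.0
```

```bash
python3 - <<'E'
from h import *
o=[]
for c,(u,v) in (('scene',(305,205)),('top',(303,238))):
    f=imaging.grab_frame(c); u0,v0=u-50,v-50
    o.append(cv2.resize(f['image'][v0:v0+100,u0:u0+100,::-1],None,fx=4,fy=4,interpolation=cv2.INTER_CUBIC))
    P=cloud(f); Q=P[(P[...,2]>150)&(P[...,2]<175)&(np.hypot(P[...,0]-471,P[...,1]+91)<90)]
    print(c,len(Q)); 
    if len(Q)>4:print(cv2.minAreaRect(Q[:,:2].astype(np.float32)))
    Q=P[(P[...,2]>77)&(P[...,2]<110)&(np.hypot(P[...,0]-471,P[...,1]+91)<30)]; print(len(Q), len(Q) and Q.mean(0))
cv2.imwrite('pics/n1.png',np.hstack(o))
plan([((471,-91,63),pose_down(-17.1),1)],0.9)
E
```

```text
scene 51
((470.1549072265625, -96.23335266113281), (20.148710250854492, 112.67072296142578), 72.06915283203125)
70 [463.71204647 -86.00743299  84.16860039]
top 0
7 [476.31217831 -76.80031721  80.76263771]
at [471.1 -90.5 179.6] [-180.    -0.    72.9] t 3.0 w 0.9 gf 0.0
[{"fingers": 0.9, "dp": [-0.0, 0.0, 39.0], "angular": [0.0, 0.0, 0.0]}, {"fingers": 0.9, "dp": [-0.0, 0.0, 78.0], "angular": [0.0, 0.0, 0.0]}, {"fingers": 0.9, "dp": [-1.0, 0.0, 117.0], "angular": [-0.001, 0.0, 0.0]}, {"fingers": 0.9, "dp": [-1.0, 0.0, 117.0], "angular": [-0.001, 0.0, 0.0]}]
```

View pics/n1.png

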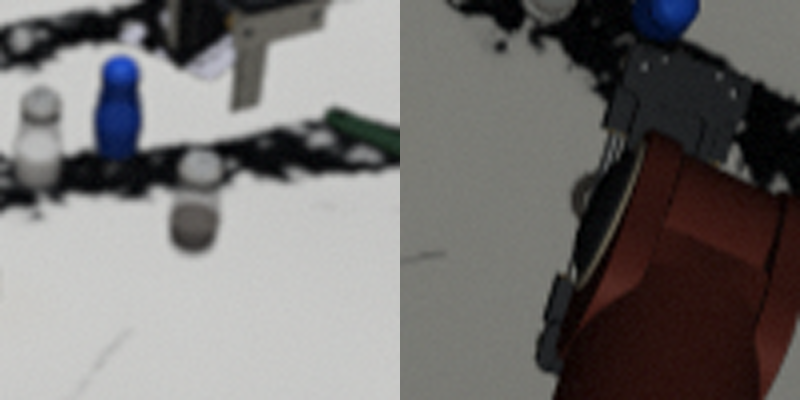

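Call:
{"api": "move_arm", "payload": {
  "deltas": [
    {"fingers": 0.9, "dp": [0, 0, 40], "angular": [0, 0, 0]},
    {"fingers": 0.9, "dp": [0, 0, 80], "angular": [0, 0, 0]},
    {"fingers": 0.9, "dp": [0, 0, 117], "angular": [0, 0, 0]},
    {"fingers": 0.9, "dp": [0, 0, 117], "angular": [0, 0, 0]}
  ],
  "force": 15
}}

```text
clock: 3.5
tcp_pos: [469.5, -88.1, 61.0]
orientation: [-179.7, -0.0, 73.1]
wrist_force: [-0.7, -0.2, -0.1]
gripper_width: 0.9
gripper_force: 0.0
```

Call:
{"api": "move_arm", "payload": {
  "deltas": [
    {"fingers": 0.3, "dp": [0, 0, 0], "angular": [0, 0, 0]},
    {"fingers": 0.3, "dp": [0, 0, 0], "angular": [0, 0, 0]},
    {"fingers": 0.3, "dp": [0, 0, 0], "angular": [0, 0, 0]},
    {"fingers": 0.3, "dp": [0, 0, 0], "angular": [0, 0, 0]},
    {"fingers": 0.3, "dp": [0, 0, 0], "angular": [0, 0, 0]}
  ],
  "force": 15
}}

```text
clock: 4.12
tcp_pos: [471.1, -90.5, 62.9]
orientation: [180.0, -0.0, 72.9]
wrist_force: [-0.3, -0.5, 1.0]
gripper_width: 0.412
gripper_force: 14.6
```

```bash
python3 - <<'E'
from h import *
Q=pose_down(-17.1)
plan([((471,-91,210),Q,0),((568.4,93.5,210),Q,2)],0.3)
f=imaging.grab_frame('scene'); P=cloud(f)
Z=P[(P[...,2]>77)&(P[...,2]<110)&(np.hypot(P[...,0]-471,P[...,1]+91)<20)]; print(len(Z), len(Z) and Z.mean(0))
E
```

```text
at [471.1 -90.5  62.9] [180.   -0.   72.9] t 4.12 w 0.412 gf 14.6
[{"fingers": 0.3, "dp": [-0.0, 0.0, -49.0], "angular": [0.0, 0.0, 0.0]}, {"fingers": 0.3, "dp": [-0.0, 0.0, -98.0], "angular": [0.0, 0.0, 0.0]}, {"fingers": 0.3, "dp": [-1.0, 0.0, -147.0], "angular": [0.0, 0.0, 0.0]}, {"fingers": 0.3, "dp": [51.0, 10.0, -147.0], "angular": [0.0, 0.0, 0.0]}, {"fingers": 0.3, "dp": [102.0, 19.0, -147.0], "angular": [0.0, 0.0, 0.0]}]
[{"fingers": 0.3, "dp": [51.0, 10.0, -0.0], "angular": [0.0, 0.0, 0.0]}, {"fingers": 0.3, "dp": [102.0, 20.0, -0.0], "angular": [0.0, 0.0, 0.0]}, {"fingers": 0.3, "dp": [102.0, 20.0, -0.0], "angular": [0.0, 0.0, 0.0]}, {"fingers": 0.3, "dp": [102.0, 20.0, -0.0], "angular": [0.0, 0.0, 0.0]}]
38 [470.18290749 -81.81617412  85.30663878]
```

Call:
{"api": "move_arm", "payload": {
  "deltas": [
    {"fingers": 0.3, "dp": [0, 0, -20], "angular": [0, 0, 0]},
    {"fingers": 0.3, "dp": [0, 0, -60], "angular": [0, 0, 0]},
    {"fingers": 0.3, "dp": [0, 0, -107], "angular": [0, 0, 0]},
    {"fingers": 0.3, "dp": [0, 0, -147], "angular": [0, 0, 0]},
    {"fingers": 0.3, "dp": [45, 8, -147], "angular": [0, 0, 0]}
  ]
}}

```text
clock: 4.8
tcp_pos: [493.0, -53.8, 213.1]
orientation: [179.6, 0.0, 72.4]
wrist_force: [1.6, -0.4, -1.6]
gripper_width: 0.409
gripper_force: 14.8
```

Call:
{"api": "move_arm", "payload": {
  "deltas": [
    {"fingers": 0.3, "dp": [51, 10, 0], "angular": [0, 0, 0]},
    {"fingers": 0.3, "dp": [102, 20, 0], "angular": [0, 0, 0]},
    {"fingers": 0.3, "dp": [150, 29, 0], "angular": [0, 0, 0]},
    {"fingers": 0.3, "dp": [159, 31, 0], "angular": [0, 0, 0]},
    {"fingers": 0.3, "dp": [159, 31, 0], "angular": [0, 0, 0]}
  ]
}}

```text
clock: 5.42
tcp_pos: [567.9, 92.9, 209.0]
orientation: [-179.9, 0.1, 73.0]
wrist_force: [-0.4, 0.2, -0.4]
gripper_width: 0.408
gripper_force: 14.8
```

```bash
python3 - <<'E'
from h import *
Q=pose_down(-17.1)
f=imaging.grab_frame('scene'); 
cv2.imwrite('pics/c2.png',cv2.resize(f['image'][130:260,160:300,::-1],None,fx=4.5,fy=4.5,interpolation=cv2.INTER_CUBIC))
plan([((568.4,93.5,120),Q,0),((568.4,93.5,69.5),Q,2)],0.3)
E
```

```text
at [567.7  91.5 209.3] [-1.799e+02  1.000e-01  7.280e+01] t 5.47 w 0.411 gf 14.8
[{"fingers": 0.3, "dp": [1.0, 0.0, 45.0], "angular": [0.0, 0.001, -0.001]}, {"fingers": 0.3, "dp": [2.0, 0.0, 89.0], "angular": [-0.001, 0.002, -0.001]}, {"fingers": 0.3, "dp": [2.0, 0.0, 140.0], "angular": [-0.001, 0.002, -0.001]}, {"fingers": 0.3, "dp": [2.0, 0.0, 140.0], "angular": [-0.001, 0.002, -0.001]}, {"fingers": 0.3, "dp": [2.0, 0.0, 140.0], "angular": [-0.001, 0.002, -0.001]}]
```

View pics/c2.png

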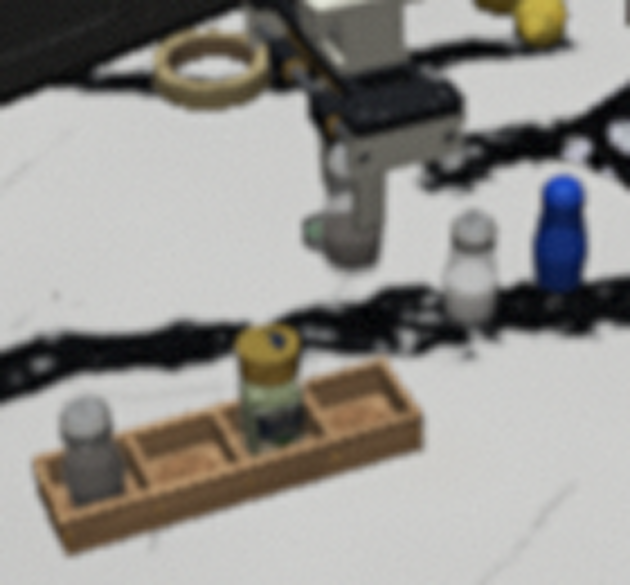

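Call:
{"api": "move_arm", "payload": {
  "deltas": [
    {"fingers": 0.3, "dp": [1, 0, 45], "angular": [0, 0, 0]},
    {"fingers": 0.3, "dp": [1, 0, 90], "angular": [0, 0, 0]},
    {"fingers": 0.3, "dp": [1, 0, 120], "angular": [0, 0, 0]},
    {"fingers": 0.3, "dp": [1, 0, 135], "angular": [0, 0, 0]},
    {"fingers": 0.3, "dp": [1, 0, 140], "angular": [0, 0, 0]}
  ]
}}

```text
clock: 6.1
tcp_pos: [568.5, 92.6, 69.5]
orientation: [-180.0, 0.0, 72.8]
wrist_force: [-0.3, 0.4, -0.7]
gripper_width: 0.406
gripper_force: 14.8
```

Call:
{"api": "move_arm", "payload": {
  "deltas": [
    {"fingers": 0.3, "dp": [0, 0, 0], "angular": [0, 0, 0]},
    {"fingers": 0.3, "dp": [0, 0, 1], "angular": [0, 0, 0]},
    {"fingers": 0.3, "dp": [0, 0, 1], "angular": [0, 0, 0]}
  ]
}}

```text
clock: 6.48
tcp_pos: [569.1, 94.2, 69.4]
orientation: [179.9, -0.0, 72.9]
wrist_force: [-0.3, 0.2, -0.7]
gripper_width: 0.408
gripper_force: 14.8
```

```bash
python3 - <<'E'
from h import *
s=bot.sense(); print(s['tcp_pos'],s['wrist_force'],s['orientation'])
E
```

```text
[569.12459956  94.16114222  69.42589822] [-0.31838634  0.23972922 -0.66984742] [ 1.79926597e+02 -4.07700432e-02  7.29403097e+01]
```

Call:
{"api": "move_arm", "payload": {
  "deltas": [
    {"fingers": 0.3, "dp": [0, 0, 1], "angular": [0, 0, 0]},
    {"fingers": 0.3, "dp": [0, 0, 1], "angular": [0, 0, 0]}
  ]
}}

```text
clock: 6.72
tcp_pos: [569.1, 94.1, 68.8]
orientation: [179.9, -0.1, 72.9]
wrist_force: [-0.5, -0.7, 5.5]
gripper_width: 0.408
gripper_force: 15.2
```

Call:
{"api": "move_arm", "payload": {
  "deltas": [
    {"fingers": 0.6, "dp": [0, 0, 0], "angular": [0, 0, 0]},
    {"fingers": 0.75, "dp": [0, 0, 0], "angular": [0, 0, 0]},
    {"fingers": 0.75, "dp": [0, 0, 0], "angular": [0, 0, 0]}
  ]
}}

```text
clock: 7.1
tcp_pos: [568.6, 94.0, 67.5]
orientation: [-180.0, 0.0, 72.9]
wrist_force: [0.3, -0.9, -0.5]
gripper_width: 0.689
gripper_force: 0.0
```

```bash
python3 - <<'E'
from h import *
Q=pose_down(-17.1)
plan([((568.4,93.5,190),Q,0),((616,-56.5,190),Q,0),((616,-56.5,63),Q,2)],0.9)
E
```

```text
at [568.6  94.   67.5] [-180.     0.    72.9] t 7.1 w 0.689 gf 0.0
[{"fingers": 0.9, "dp": [-0.0, -0.0, -41.0], "angular": [0.0, 0.0, 0.0]}, {"fingers": 0.9, "dp": [-0.0, -0.0, -82.0], "angular": [0.0, 0.0, 0.0]}, {"fingers": 0.9, "dp": [-1.0, -0.0, -123.0], "angular": [0.0, 0.0, 0.001]}, {"fingers": 0.9, "dp": [-44.0, 30.0, -123.0], "angular": [0.0, 0.0, 0.001]}, {"fingers": 0.9, "dp": [-87.0, 60.0, -123.0], "angular": [0.0, 0.0, 0.001]}]
[{"fingers": 0.9, "dp": [-43.0, 29.0, 0.0], "angular": [0.0, 0.0, 0.0]}, {"fingers": 0.9, "dp": [-43.0, 29.0, 43.0], "angular": [0.0, 0.0, 0.0]}, {"fingers": 0.9, "dp": [-43.0, 30.0, 85.0], "angular": [0.0, 0.0, 0.0]}, {"fingers": 0.9, "dp": [-43.0, 30.0, 127.0], "angular": [0.0, 0.0, 0.0]}, {"fingers": 0.9, "dp": [-43.0, 30.0, 127.0], "angular": [0.0, 0.0, 0.0]}]
[{"fingers": 0.9, "dp": [0.0, -0.0, 0.0], "angular": [0.0, 0.0, 0.0]}]
```

Call:
{"api": "move_arm", "payload": {
  "deltas": [
    {"fingers": 0.9, "dp": [0, 0, -40], "angular": [0, 0, 0]},
    {"fingers": 0.9, "dp": [0, 0, -82], "angular": [0, 0, 0]},
    {"fingers": 0.9, "dp": [0, 0, -123], "angular": [0, 0, 0]},
    {"fingers": 0.9, "dp": [-44, 30, -123], "angular": [0, 0, 0]},
    {"fingers": 0.9, "dp": [-87, 60, -123], "angular": [0, 0, 0]}
  ]
}}

```text
clock: 7.72
tcp_pos: [601.2, -6.9, 191.4]
orientation: [179.9, -0.0, 73.1]
wrist_force: [1.1, 0.4, -0.4]
gripper_width: 0.897
gripper_force: 0.0
```

Call:
{"api": "move_arm", "payload": {
  "deltas": [
    {"fingers": 0.9, "dp": [-43, 29, 0], "angular": [0, 0, 0]},
    {"fingers": 0.9, "dp": [-43, 29, 0], "angular": [0, 0, 0]},
    {"fingers": 0.9, "dp": [-43, 29, 43], "angular": [0, 0, 0]},
    {"fingers": 0.9, "dp": [-43, 29, 90], "angular": [0, 0, 0]},
    {"fingers": 0.9, "dp": [-43, 29, 127], "angular": [0, 0, 0]}
  ]
}}

```text
clock: 8.35
tcp_pos: [614.7, -54.4, 61.6]
orientation: [-179.9, -0.0, 73.0]
wrist_force: [-0.8, -0.1, -0.0]
gripper_width: 0.9
gripper_force: 0.0
```

Call:
{"api": "move_arm", "payload": {
  "deltas": [
    {"fingers": 0.9, "dp": [0, 0, 0], "angular": [0, 0, 0]},
    {"fingers": 0.3, "dp": [0, 0, 0], "angular": [0, 0, 0]},
    {"fingers": 0.3, "dp": [0, 0, 0], "angular": [0, 0, 0]},
    {"fingers": 0.3, "dp": [0, 0, 0], "angular": [0, 0, 0]},
    {"fingers": 0.3, "dp": [0, 0, 0], "angular": [0, 0, 0]}
  ],
  "force": 15
}}

```text
clock: 8.98
tcp_pos: [616.0, -56.4, 64.5]
orientation: [179.9, -0.0, 72.9]
wrist_force: [0.3, 0.4, -0.4]
gripper_width: 0.521
gripper_force: 0.0
```

```bash
python3 - <<'E'
from h import *
Q=pose_down(-17.1)
f=imaging.grab_frame('top'); P=cloud(f)
for n,xy in(('placed',(568,93)),('jar',(586,153))):
    Z=P[(P[...,2]>83)&(P[...,2]<112)&(np.hypot(P[...,0]-xy[0],P[...,1]-xy[1])<30)]; print(n,len(Z), len(Z) and (Z.mean(0),cv2.minEnclosingCircle(Z[:,:2].astype(np.float32))))
plan([((616,-56.5,220),Q,0),((604.8,212,220),Q,3)],0.3)
E
```

```text
placed 123 (array([568.48190101,  92.92405815,  91.34323419]), ((568.79736328125, 93.06458282470703), 16.857969284057617))
jar 197 (array([585.674363  , 152.25369761, 102.22789803]), ((585.8946533203125, 153.01663208007812), 21.011075973510742))
at [615.8 -56.4  64.2] [180.   -0.   72.9] t 9.03 w 0.476 gf 0.0
[{"fingers": 0.3, "dp": [-0.0, 0.0, -52.0], "angular": [0.0, 0.0, 0.0]}, {"fingers": 0.3, "dp": [-0.0, 0.0, -104.0], "angular": [0.0, 0.0, 0.0]}, {"fingers": 0.3, "dp": [-0.0, 0.0, -156.0], "angular": [0.001, 0.0, 0.0]}, {"fingers": 0.3, "dp": [51.0, -18.0, -156.0], "angular": [0.001, 0.0, 0.0]}, {"fingers": 0.3, "dp": [101.0, -35.0, -156.0], "angular": [0.001, 0.0, 0.0]}]
[{"fingers": 0.3, "dp": [51.0, -18.0, 0.0], "angular": [0.0, 0.0, 0.0]}, {"fingers": 0.3, "dp": [102.0, -36.0, 0.0], "angular": [0.0, 0.0, 0.0]}, {"fingers": 0.3, "dp": [152.0, -54.0, 0.0], "angular": [0.0, 0.0, 0.0]}, {"fingers": 0.3, "dp": [152.0, -54.0, 0.0], "angular": [0.0, 0.0, 0.0]}, {"fingers": 0.3, "dp": [152.0, -54.0, 0.0], "angular": [0.0, 0.0, 0.0]}]
[{"fingers": 0.3, "dp": [0.0, -0.0, 0.0], "angular": [0.0, 0.0, 0.0]}]
```

Call:
{"api": "move_arm", "payload": {
  "deltas": [
    {"fingers": 0.3, "dp": [0, 0, 0], "angular": [0, 0, 0]},
    {"fingers": 0.3, "dp": [0, 0, 0], "angular": [0, 0, 0]},
    {"fingers": 0.3, "dp": [0, 0, 0], "angular": [0, 0, 0]},
    {"fingers": 0.3, "dp": [0, 0, 0], "angular": [0, 0, 0]}
  ]
}}

```text
clock: 9.52
tcp_pos: [615.5, -56.3, 63.9]
orientation: [-180.0, -0.0, 72.9]
wrist_force: [-0.7, 1.1, 3.1]
gripper_width: 0.404
gripper_force: 15.1
```

Call:
{"api": "move_arm", "payload": {
  "deltas": [
    {"fingers": 0.3, "dp": [0, 0, -20], "angular": [0, 0, 0]},
    {"fingers": 0.3, "dp": [0, 0, -60], "angular": [0, 0, 0]},
    {"fingers": 0.3, "dp": [0, 0, -110], "angular": [0, 0, 0]},
    {"fingers": 0.3, "dp": [0, 0, -156], "angular": [0, 0, 0]},
    {"fingers": 0.3, "dp": [45, -16, -156], "angular": [0, 0, 0]}
  ]
}}

```text
clock: 10.15
tcp_pos: [616.1, -15.0, 224.3]
orientation: [179.3, 0.1, 72.4]
wrist_force: [0.5, 0.3, -1.4]
gripper_width: 0.409
gripper_force: 14.8
```

Call:
{"api": "move_arm", "payload": {
  "deltas": [
    {"fingers": 0.3, "dp": [51, -18, 0], "angular": [0, 0, 0]},
    {"fingers": 0.3, "dp": [102, -36, 0], "angular": [0, 0, 0]},
    {"fingers": 0.3, "dp": [152, -54, 0], "angular": [0, 0, 0]},
    {"fingers": 0.3, "dp": [200, -70, 0], "angular": [0, 0, 0]},
    {"fingers": 0.3, "dp": [208, -73, 0], "angular": [0, 0, 0]}
  ]
}}

```text
clock: 10.78
tcp_pos: [603.2, 218.0, 218.2]
orientation: [-179.8, -0.1, 73.4]
wrist_force: [0.1, -0.3, -2.4]
gripper_width: 0.407
gripper_force: 14.8
```

Call:
{"api": "move_arm", "payload": {
  "deltas": [
    {"fingers": 0.3, "dp": [0, 0, 0], "angular": [0, 0, 0]},
    {"fingers": 0.3, "dp": [0, 0, 0], "angular": [0, 0, 0]}
  ]
}}

```text
clock: 11.02
tcp_pos: [605.2, 208.6, 219.6]
orientation: [180.0, 0.1, 72.7]
wrist_force: [-0.2, -0.4, -1.0]
gripper_width: 0.405
gripper_force: 14.8
```

```bash
python3 - <<'E'
from h import *
plan([((604.8,212,69.5),pose_down(-17.1),2)],0.3)
E
```

```text
at [605.2 208.6 219.6] [1.80e+02 1.00e-01 7.27e+01] t 11.03 w 0.405 gf 14.8
[{"fingers": 0.3, "dp": [1.0, -1.0, 50.0], "angular": [0.0, 0.001, -0.001]}, {"fingers": 0.3, "dp": [2.0, -1.0, 100.0], "angular": [0.001, 0.001, -0.002]}, {"fingers": 0.3, "dp": [3.0, -2.0, 150.0], "angular": [0.001, 0.002, -0.003]}, {"fingers": 0.3, "dp": [3.0, -2.0, 150.0], "angular": [0.001, 0.002, -0.003]}, {"fingers": 0.3, "dp": [3.0, -2.0, 150.0], "angular": [0.001, 0.002, -0.003]}]
```

Call:
{"api": "move_arm", "payload": {
  "deltas": [
    {"fingers": 0.3, "dp": [0, 0, 40], "angular": [0, 0, 0]},
    {"fingers": 0.3, "dp": [0, 0, 80], "angular": [0, 0, 0]},
    {"fingers": 0.3, "dp": [0, 0, 110], "angular": [0, 0, 0]},
    {"fingers": 0.3, "dp": [0, 0, 135], "angular": [0, 0, 0]},
    {"fingers": 0.3, "dp": [0, 0, 147], "angular": [0, 0, 0]}
  ]
}}

```text
clock: 11.65
tcp_pos: [604.6, 209.1, 71.4]
orientation: [-179.9, 0.1, 72.7]
wrist_force: [0.2, -0.1, -0.2]
gripper_width: 0.4
gripper_force: 14.8
```

Call:
{"api": "move_arm", "payload": {
  "deltas": [
    {"fingers": 0.3, "dp": [0, 0, 1], "angular": [0, 0, 0]},
    {"fingers": 0.3, "dp": [0, 0, 2], "angular": [0, 0, 0]},
    {"fingers": 0.3, "dp": [0, 0, 2], "angular": [0, 0, 0]}
  ]
}}

```text
clock: 12.02
tcp_pos: [605.5, 211.6, 71.7]
orientation: [179.9, -0.1, 72.9]
wrist_force: [0.9, -0.1, -1.1]
gripper_width: 0.402
gripper_force: 14.8
```

Call:
{"api": "move_arm", "payload": {
  "deltas": [
    {"fingers": 0.3, "dp": [0, 0, 1], "angular": [0, 0, 0]},
    {"fingers": 0.3, "dp": [0, 0, 1], "angular": [0, 0, 0]}
  ]
}}

```text
clock: 12.28
tcp_pos: [604.8, 211.8, 69.9]
orientation: [180.0, -0.0, 72.9]
wrist_force: [-0.6, 0.2, -1.0]
gripper_width: 0.402
gripper_force: 14.8
```

Call:
{"api": "move_arm", "payload": {
  "deltas": [
    {"fingers": 0.3, "dp": [0, 0, 1], "angular": [0, 0, 0]},
    {"fingers": 0.3, "dp": [0, 0, 1], "angular": [0, 0, 0]}
  ]
}}

```text
clock: 12.52
tcp_pos: [604.9, 211.8, 69.8]
orientation: [180.0, -0.0, 72.9]
wrist_force: [0.2, 0.4, 4.7]
gripper_width: 0.402
gripper_force: 15.2
```

Call:
{"api": "move_arm", "payload": {
  "deltas": [
    {"fingers": 0.6, "dp": [0, 0, 0], "angular": [0, 0, 0]},
    {"fingers": 0.75, "dp": [0, 0, 0], "angular": [0, 0, 0]},
    {"fingers": 0.75, "dp": [0, 0, 0], "angular": [0, 0, 0]},
    {"fingers": 0.75, "dp": [0, 0, -30], "angular": [0, 0, 0]},
    {"fingers": 0.75, "dp": [0, 0, -80], "angular": [0, 0, 0]}
  ]
}}

```text
clock: 13.15
tcp_pos: [603.4, 211.4, 147.4]
orientation: [-179.8, 0.2, 72.9]
wrist_force: [-0.1, -0.1, 0.5]
gripper_width: 0.746
gripper_force: 0.0
```

Call:
{"api": "move_arm", "payload": {
  "deltas": [
    {"fingers": 0.9, "dp": [0, 0, -40], "angular": [0, 0, 0]},
    {"fingers": 0.9, "dp": [-31, 0, -40], "angular": [0, 0, 0]},
    {"fingers": 0.9, "dp": [-62, 0, -40], "angular": [0, 0, 0]},
    {"fingers": 0.9, "dp": [-62, 0, -40], "angular": [0, 0, 0]},
    {"fingers": 0.9, "dp": [-62, 0, -40], "angular": [0, 0, 0]}
  ]
}}

```text
clock: 13.78
tcp_pos: [586.7, 153.5, 188.5]
orientation: [-180.0, -0.1, 73.0]
wrist_force: [0.2, -0.7, 0.4]
gripper_width: 0.898
gripper_force: 0.0
```

```bash
python3 - <<'E'
from h import *
f=imaging.grab_frame('scene'); 
cv2.imwrite('pics/c3.png',cv2.resize(f['image'][130:260,160:300,::-1],None,fx=4.5,fy=4.5,interpolation=cv2.INTER_CUBIC))
plan([((586.3,152.7,67),pose_down(-17.1),2)],0.9)
E
```

```text
at [586.7 154.  188.4] [-1.8e+02 -1.0e-01  7.3e+01] t 13.82 w 0.9 gf 0.0
[{"fingers": 0.9, "dp": [-0.0, 0.0, 40.0], "angular": [0.0, 0.0, 0.001]}, {"fingers": 0.9, "dp": [-1.0, 0.0, 81.0], "angular": [0.0, -0.001, 0.002]}, {"fingers": 0.9, "dp": [-1.0, 0.0, 121.0], "angular": [0.0, -0.001, 0.002]}, {"fingers": 0.9, "dp": [-1.0, 0.0, 121.0], "angular": [0.0, -0.001, 0.002]}, {"fingers": 0.9, "dp": [-1.0, 0.0, 121.0], "angular": [0.0, -0.001, 0.002]}]
```

View pics/c3.png

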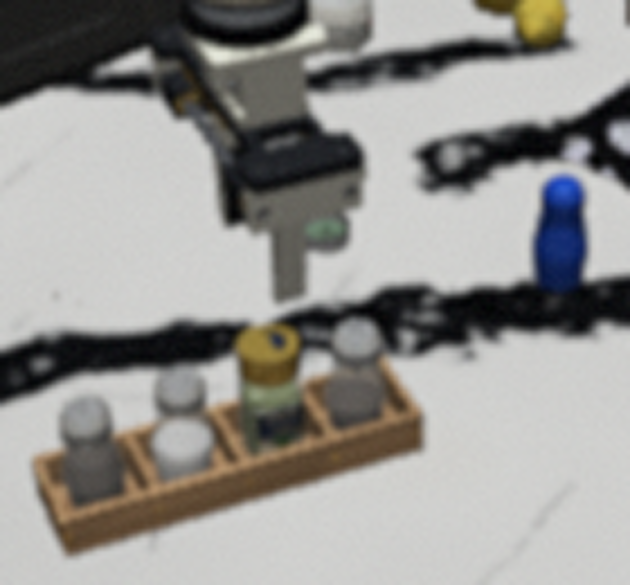

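Call:
{"api": "move_arm", "payload": {
  "deltas": [
    {"fingers": 0.9, "dp": [-1, 0, 40], "angular": [0, 0, 0]},
    {"fingers": 0.9, "dp": [-1, 0, 81], "angular": [0, 0, 0]},
    {"fingers": 0.9, "dp": [-1, 0, 110], "angular": [0, 0, 0]},
    {"fingers": 0.9, "dp": [-1, 0, 120], "angular": [0, 0, 0]},
    {"fingers": 0.9, "dp": [-1, 0, 120], "angular": [0, 0, 0]}
  ],
  "force": 20
}}

```text
clock: 14.45
tcp_pos: [586.4, 152.1, 68.3]
orientation: [-180.0, 0.0, 73.0]
wrist_force: [0.5, -0.3, 0.9]
gripper_width: 0.902
gripper_force: 0.0
```

Call:
{"api": "move_arm", "payload": {
  "deltas": [
    {"fingers": 0.3, "dp": [0, 0, 0], "angular": [0, 0, 0]},
    {"fingers": 0.3, "dp": [0, 0, 0], "angular": [0, 0, 0]},
    {"fingers": 0.3, "dp": [0, 0, 0], "angular": [0, 0, 0]},
    {"fingers": 0.3, "dp": [0, 0, 0], "angular": [0, 0, 0]},
    {"fingers": 0.3, "dp": [0, 0, 0], "angular": [0, 0, 0]}
  ],
  "force": 20
}}

```text
clock: 15.08
tcp_pos: [585.7, 151.5, 68.7]
orientation: [-179.9, 0.0, 72.9]
wrist_force: [-1.9, -1.2, 2.3]
gripper_width: 0.442
gripper_force: 20.0
```

Call:
{"api": "move_arm", "payload": {
  "deltas": [
    {"fingers": 0.3, "dp": [0, 0, 0], "angular": [0, 0, 0]},
    {"fingers": 0.3, "dp": [0, 0, 0], "angular": [0, 0, 0]},
    {"fingers": 0.3, "dp": [0, 0, 0], "angular": [0, 0, 0]}
  ],
  "force": 20
}}

```text
clock: 15.45
tcp_pos: [585.8, 151.5, 68.7]
orientation: [-179.9, 0.0, 72.9]
wrist_force: [-2.3, -0.2, 3.3]
gripper_width: 0.441
gripper_force: 20.0
```

```bash
python3 - <<'E'
from h import *
Q=pose_down(-17.1); b=np.deg2rad(7.7)
n=np.array([-np.sin(.6)*np.cos(b),-np.sin(.6)*np.sin(b),np.cos(.6)])
z=-n; a=R.align_vectors([z],[[0,0,-1.]])[0]
ax=np.cross([0,0,-1.],z); ax/=np.linalg.norm(ax); Q2=R.from_rotvec(ax*.6)*Q
print(Q2.as_matrix().round(3))
off=bot.sense()['tcp_pos'][2]-6
t=np.array([650,-251,58])+n*(120+off); print('target',t)
plan([((586.3,152.7,240),Q,0),((583,-120,240),Q,0),(t,Q2,2)],0.3,step=52,sdeg=8)
E
```

```text
[[ 0.221  0.799  0.56 ]
 [ 0.946 -0.315  0.076]
 [ 0.237  0.513 -0.825]]
target [ 547.74587904 -264.82529958  208.82438756]
at [585.8 151.5  68.7] [-179.9    0.    72.9] t 15.45 w 0.441 gf 20.0
[{"fingers": 0.3, "dp": [0.0, -0.0, -43.0], "angular": [0.0, 0.0, 0.0]}, {"fingers": 0.3, "dp": [1.0, -0.0, -86.0], "angular": [-0.001, 0.0, 0.0]}, {"fingers": 0.3, "dp": [1.0, -0.0, -128.0], "angular": [-0.001, 0.0, 0.0]}, {"fingers": 0.3, "dp": [1.0, -0.0, -171.0], "angular": [-0.001, 0.0, 0.001]}, {"fingers": 0.3, "dp": [-42.0, 13.0, -171.0], "angular": [-0.001, 0.0, 0.001]}]
[{"fingers": 0.3, "dp": [-44.0, 13.0, -0.0], "angular": [0.0, 0.0, 0.0]}, {"fingers": 0.3, "dp": [-88.0, 25.0, -0.0], "angular": [0.0, 0.0, 0.0]}, {"fingers": 0.3, "dp": [-131.0, 38.0, -0.0], "angular": [0.0, 0.0, 0.0]}, {"fingers": 0.3, "dp": [-175.0, 51.0, -0.0], "angular": [0.0, 0.0, 0.0]}, {"fingers": 0.3, "dp": [-218.0, 64.0, -0.0], "angular": [0.0, 0.0, 0.0]}]
[{"fingers": 0.3, "dp": [-30.0, 2.0, 6.0], "angular": [-0.109, 0.051, 0.0]}, {"fingers": 0.3, "dp": [-60.0, 4.0, 12.0], "angular": [-0.218, 0.101, 0.0]}, {"fingers": 0.3, "dp": [-90.0, 5.0, 18.0], "angular": [-0.327, 0.151, 0.0]}, {"fingers": 0.3, "dp": [-119.0, 7.0, 25.0], "angular": [-0.436, 0.202, 0.0]}, {"fingers": 0.3, "dp": [-149.0, 9.0, 31.0], "angular": [-0.545, 0.252, 0.0]}]
[{"fingers": 0.3, "dp": [-0.0, 0.0, -0.0], "angular": [0.0, 0.0, 0.0]}, {"fingers": 0.3, "dp": [-0.0, 0.0, -0.0], "angular": [0.0, 0.0, 0.0]}]
```

Call:
{"api": "move_arm", "payload": {
  "deltas": [
    {"fingers": 0.3, "dp": [0, 0, -15], "angular": [0, 0, 0]},
    {"fingers": 0.3, "dp": [0, 0, -50], "angular": [0, 0, 0]},
    {"fingers": 0.3, "dp": [0, 0, -95], "angular": [0, 0, 0]},
    {"fingers": 0.3, "dp": [0, 0, -140], "angular": [0, 0, 0]},
    {"fingers": 0.3, "dp": [0, 0, -171], "angular": [0, 0, 0]}
  ]
}}

```text
clock: 16.08
tcp_pos: [587.7, 151.0, 242.9]
orientation: [179.7, -0.1, 72.9]
wrist_force: [0.4, -0.3, -1.5]
gripper_width: 0.439
gripper_force: 20.0
```

Call:
{"api": "move_arm", "payload": {
  "deltas": [
    {"fingers": 0.3, "dp": [-42, 13, 0], "angular": [0, 0, 0]},
    {"fingers": 0.3, "dp": [-88, 26, 0], "angular": [0, 0, 0]},
    {"fingers": 0.3, "dp": [-131, 39, 0], "angular": [0, 0, 0]},
    {"fingers": 0.3, "dp": [-175, 52, 0], "angular": [0, 0, 0]},
    {"fingers": 0.3, "dp": [-218, 64, 0], "angular": [0, 0, 0]}
  ]
}}

```text
clock: 16.7
tcp_pos: [583.9, -77.9, 240.6]
orientation: [179.8, 0.0, 72.9]
wrist_force: [1.1, -0.4, -0.7]
gripper_width: 0.444
gripper_force: 20.0
```

```bash
python3 - <<'E'
from h import *
Q=pose_down(-17.1); b=np.deg2rad(7.7)
ax=np.array([-np.sin(b),np.cos(b),0]); 
Q2=R.from_rotvec(-ax*.6)*Q; print(Q2.as_matrix()[:,2])
plan([((547.7,-264.8,208.8),Q2,3)],0.3,step=50,sdeg=8)
print(bot.sense()['joint_positions'].round())
E
```

```text
[ 0.5595512   0.07565429 -0.82533561]
at [583.9 -77.9 240.6] [179.8   0.   72.9] t 16.7 w 0.444 gf 20.0
[{"fingers": 0.3, "dp": [-38.0, 4.0, 6.0], "angular": [-0.108, 0.05, 0.0]}, {"fingers": 0.3, "dp": [-76.0, 8.0, 13.0], "angular": [-0.217, 0.101, 0.0]}, {"fingers": 0.3, "dp": [-114.0, 12.0, 19.0], "angular": [-0.325, 0.151, 0.0]}, {"fingers": 0.3, "dp": [-151.0, 16.0, 26.0], "angular": [-0.434, 0.202, 0.0]}, {"fingers": 0.3, "dp": [-189.0, 20.0, 32.0], "angular": [-0.542, 0.252, 0.0]}]
[{"fingers": 0.3, "dp": [-0.0, 0.0, -0.0], "angular": [0.0, 0.0, 0.0]}, {"fingers": 0.3, "dp": [-0.0, 0.0, -0.0], "angular": [0.0, 0.0, 0.0]}, {"fingers": 0.3, "dp": [-0.0, 0.0, -0.0], "angular": [0.0, 0.0, 0.0]}]
[-11.  31.  26.  93. -15.  59.   3.]
```

Call:
{"api": "move_arm", "payload": {
  "deltas": [
    {"fingers": 0.3, "dp": [-38, 4, 6], "angular": [-0.108, 0.05, 0]},
    {"fingers": 0.3, "dp": [-76, 8, 13], "angular": [-0.217, 0.101, 0]},
    {"fingers": 0.3, "dp": [-114, 12, 19], "angular": [-0.325, 0.151, 0]},
    {"fingers": 0.3, "dp": [-151, 16, 26], "angular": [-0.434, 0.202, 0]},
    {"fingers": 0.3, "dp": [-189, 20, 32], "angular": [-0.542, 0.252, 0]}
  ]
}}

```text
clock: 17.32
tcp_pos: [549.4, -255.0, 208.7]
orientation: [149.6, -13.2, 76.6]
wrist_force: [0.9, 0.1, -0.8]
gripper_width: 0.445
gripper_force: 20.0
```

Call:
{"api": "move_arm", "payload": {
  "deltas": [
    {"fingers": 0.3, "dp": [0, 0, 0], "angular": [0, 0, 0]},
    {"fingers": 0.3, "dp": [0, 0, 0], "angular": [0, 0, 0]},
    {"fingers": 0.3, "dp": [0, 0, 0], "angular": [0, 0, 0]},
    {"fingers": 0.3, "dp": [0, 0, 0], "angular": [0, 0, 0]},
    {"fingers": 0.3, "dp": [0, 0, 0], "angular": [0, 0, 0]}
  ]
}}

```text
clock: 17.95
tcp_pos: [550.9, -250.8, 208.2]
orientation: [149.9, -13.4, 76.9]
wrist_force: [0.8, 0.7, -0.7]
gripper_width: 0.445
gripper_force: 20.0
```

```bash
python3 - <<'E'
from h import *
f=imaging.grab_frame('scene'); P=cloud(f)
cv2.imwrite('pics/c4.png',cv2.resize(f['image'][100:240,220:380,::-1],None,fx=4.2,fy=4.2,interpolation=cv2.INTER_CUBIC))
plan([((547.7,-264.8,208.8),None,1)],0.3)
s=bot.sense(); r=R.from_euler('xyz',s['orientation'],degrees=True); z=r.apply([0,0,1])
print('z',z,s['joint_positions'].round(),'base',s['tcp_pos']+62.7*z)
f=imaging.grab_frame('top'); P=cloud(f)
for n,xy in(('near',(568,93)),('far',(605,212)),('chilli',(622,272))):
    Z=P[(P[...,2]>83)&(P[...,2]<112)&(np.hypot(P[...,0]-xy[0],P[...,1]-xy[1])<30)]; print(n,len(Z), len(Z) and (Z.mean(0)))
E
```

```text
at [ 550.7 -251.1  208.1] [149.9 -13.4  76.8] t 18.0 w 0.438 gf 20.0
[{"fingers": 0.3, "dp": [-13.5, 2.1, -3.3], "angular": [0.0, 0.0, 0.0]}, {"fingers": 0.3, "dp": [-13.5, 2.1, -3.3], "angular": [0.0, 0.0, 0.0]}]
z [ 0.53410358  0.08048722 -0.84157898] [ 37.  27.  -7. 115. -54.  22.  63.] base [ 584.20543386 -246.08701183  155.3389629 ]
near 122 [568.36552066  92.76211693  91.28419883]
far 119 [606.21825708 209.25112309  91.54969175]
chilli 123 [621.9566973  271.59165365  91.36541273]
```

View pics/c4.png

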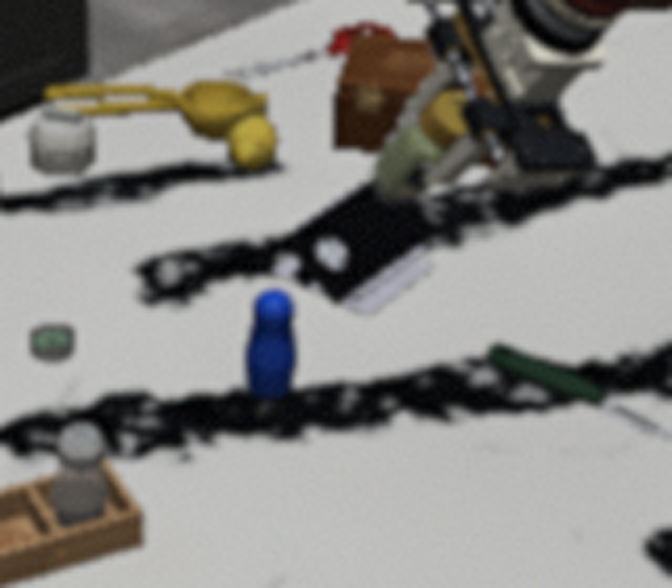

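```bash
python3 - <<'E'
from h import *
Q=pose_down(-17.1); b=np.deg2rad(7.7); Q2=R.from_rotvec(np.array([np.sin(b),-np.cos(b),0])*.6)*Q
plan([((547.7,-264.8,208.8),Q2,1)],0.3)
E
```

```text
at [ 550.5 -251.5  208. ] [149.9 -13.4  76.8] t 18.05 w 0.442 gf 20.0
[{"fingers": 0.3, "dp": [-13.1, 2.2, -3.2], "angular": [-0.03, 0.005, 0.003]}, {"fingers": 0.3, "dp": [-13.1, 2.2, -3.2], "angular": [-0.03, 0.005, 0.003]}]
```

Call:
{"api": "move_arm", "payload": {
  "deltas": [
    {"fingers": 0.3, "dp": [-7, 1, -2], "angular": [-0.015, 0, 0]},
    {"fingers": 0.3, "dp": [-13, 2, -3], "angular": [-0.03, 0.005, 0]},
    {"fingers": 0.3, "dp": [-13, 2, -3], "angular": [-0.03, 0.005, 0]},
    {"fingers": 0.3, "dp": [-13, 2, -3], "angular": [-0.03, 0.005, 0]},
    {"fingers": 0.3, "dp": [-13, 2, -3], "angular": [-0.03, 0.005, 0]}
  ]
}}

```text
clock: 18.68
tcp_pos: [547.5, -265.0, 208.6]
orientation: [148.1, -13.6, 76.9]
wrist_force: [-0.3, -0.1, -0.7]
gripper_width: 0.444
gripper_force: 20.0
```

Call:
{"api": "move_arm", "payload": {
  "deltas": [
    {"fingers": 0.3, "dp": [0, 0, 0], "angular": [0, 0, 0]},
    {"fingers": 0.3, "dp": [0, 0, 0], "angular": [0, 0, 0]},
    {"fingers": 0.3, "dp": [0, 0, 0], "angular": [0, 0, 0]},
    {"fingers": 0.3, "dp": [0, 0, 0], "angular": [0, 0, 0]},
    {"fingers": 0.3, "dp": [0, 0, 0], "angular": [0, 0, 0]}
  ]
}}

```text
clock: 19.3
tcp_pos: [547.2, -265.6, 208.5]
orientation: [148.1, -13.6, 76.9]
wrist_force: [0.8, -0.0, -1.3]
gripper_width: 0.441
gripper_force: 20.0
```

```bash
python3 - <<'E'
from h import *
s=bot.sense(); r=R.from_euler('xyz',s['orientation'],degrees=True); z=r.apply([0,0,1]); p=s['tcp_pos']
b=np.deg2rad(7.7); n=np.array([-np.sin(.6)*np.cos(b),-np.sin(.6)*np.sin(b),np.cos(.6)]); yl=np.array([-np.sin(b),np.cos(b),0]); xl=np.cross(yl,n)
d=p+62.7*z-[650,-251,58]; print('lens frame base',d@xl,d@yl,d@n,'ang',np.arccos(-z@n),'qd',abs(s['qd']).max(),s['gripper_force'],s['clock'])
f=imaging.grab_frame('scene'); Rc=R.from_euler('xyz',f['rotation'],degrees=True); I=f['image'][100:240,220:380,::-1].copy()
I=cv2.resize(I,None,fx=4.2,fy=4.2,interpolation=cv2.INTER_CUBIC)
def pr(w):
    c=Rc.inv().apply(np.array(w)-f['origin']); return (int((f['fx']*c[0]/c[2]+f['cx']-220)*4.2),int((f['fy']*c[1]/c[2]+f['cy']-100)*4.2))
cv2.line(I,pr(p+62.7*z),pr(p-33.3*z),(255,0,255),1); cv2.line(I,pr([650,-251,58]),pr(np.array([650,-251,58])+120*n),(0,255,0),1)
cv2.imwrite('pics/c5.png',I)
E
```

```text
lens frame base -0.7472430501242959 -0.7289010331807361 120.12573130821669 ang 0.0007844965024117878 qd 0.11507294245131704 19.996492229111027 19.3
```

View pics/c5.png

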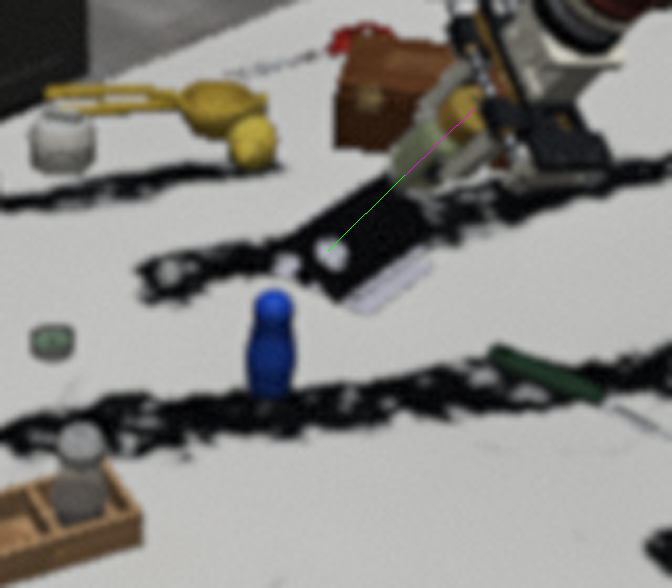

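```bash
python3 -c "
from plant import bot
print(bot.hand_in())"
```

```text
the job is handed in; nothing more can be done
None
```

I handed the job in at 19.3 s. Both loose shakers stand upright in the two empty cells, and the jar is held about 120 mm from the lens, centred to within 1 mm and square to it by my measurements. No verdict came back on hand-in.

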